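# Fill the sorting tray with pebbles and peel off its cover

## Robot

A 7-joint arm with a two-finger parallel gripper is mounted at the origin on the work surface. World frame = base frame: x ahead of the robot, y to its left, z up, the work surface at z = 0. Lengths are in mm, angles in degrees, forces in N, time in s.
With the tool pointing down it reaches from about 400 to 900 mm from the base axis. Payload 5.5 kg.
Tool frame: the origin (TCP) lies at the very end of the fingers, on their centre line; the grasp point (between the pads) lies 19 mm behind it; y points along the fingers, x is the direction in which the jaws open and shut, and the axes are right-handed (so a half turn about y gives the same grasp; the last joint's range is limited). The gripper opens to 85 mm and grips with 20 to 120 N. Pads are 22 mm wide; open, the fingers measure 114 mm over their backs; the gripper's body (76 mm by 85 mm) begins 54 mm behind the grasp point. The pads swing forward as they close: fully open they stand 13 mm farther back than shut.
Start: joints at [-48.747, 28.699, -24.465, 88.831, 12.651, 65.22, -12.049], TCP at [286.665, 583.372, 231.31] pointing down, gripper open.
Joint ranges: [-164.97, 164.97], [-17.58, 116.51], [-87.97, 89.64], [11.32, 138.91], [-80.73, 260.73], [10.89, 115.49], [-147.41, 147.41]. Speed limits (degrees/s): [147.25, 147.25, 180, 180, 180, 180, 180].

## Interface

Orientations are given as [roll, pitch, yaw] about the fixed x, y, z axes, in that order (R = Rz(yaw) Ry(pitch) Rx(roll)).
In Python, from workcell import monitor, imaging, workorder gives the robot as it stands.
- The arm moves only by the tool step_arm, never from a script. Its argument "targets" is a list that holds one entry, the list of rows, each a list of 6 numbers: the shift along the tool's x, y, z in mm, then the turn, a rotation vector about the tool's x, y, z in degrees. In form: [[[dx, dy, dz, wx, wy, wz], ...]]. A call has 1 to 5 rows; each row shifts and turns the commanded pose from where the row before left it, along the tool's axes as they then stand; what a row does not reach is not made up. A row lasts 1/10 s, in which the tool goes at most 50 mm and 8.59 degrees, less where a joint would pass 70% of its speed; a pose out of reach is approached as far as the arm can. A call with a gripper value outside its range is refused whole. "grip" is the finger opening in mm, from 0 to 85.4, set as the call begins (left out, the last holds). The fingers move at their own pace and stop on an object; the grip force is fixed at half the most. Time passes only in rows, so rows that do not move let the fingers close. It gives the time, the measured TCP pose, the force and the opening at its end, in the units of the state.
- monitor.get_state(): the state, without advancing time (a new reading comes with each control period).
- imaging.grab_frame(name): name is "side" or "top"; returns (picture, depth): 480x640x3 uint8, red, green, blue; 480x640 float32, mm along the optical axis (not along the pixel's ray), 0 where there is no reading.
- imaging.camera_params(name): a dict with "K" (3x3 intrinsics, pixels), "extrinsics" (4x4, takes a point from world to camera coordinates). Camera axes: x right, y up, looking along -z (the intrinsics and any distortion apply to the point x, -y, -z); pixel columns grow to the right and rows downward; lengths in mm; the calibration is good to about 2 mm. A picture is of the moment at which its call begins. camera_params takes no time and is no camera call.
- workorder.close_job(): hands the job in, once; it reports no verdict.
The state is a dict: "time": time; "joints": joint angles; "dq": joint speeds; "joint_efforts": joint torques, N m; "tool_pos": TCP position; "orientation": TCP orientation; "ft_force": force on the tool from outside, world axes, zero at the start; "torque": the same for the moment, N m; "gripper_width": finger opening in mm.
Only numpy, scipy, OpenCV 4.12 (cv2) and the standard library are available. Lean on these libraries where they do the work, as an engineer would, in place of code of your own. Each camera call takes 0.05 s, during which the arm holds its last target.

## Task

Pour all six pebbles from the yellow scoop cup into the white sorting tray and set the cup back down upright on the table. Then peel the top blue cover off its clinging stack by lifting it at the orange corner tab, so that this corner comes up first while the opposite corner stays down, and carry it over the sorting tray. Finish while still holding it by the tab, roughly level and centred a little above the tray without touching it; do not knock the other things about.

Things in the scene. Friction and masses are not known exactly. Their poses are not given: they have to be found in the camera images.
- tray: white open square sorting tray fixed to the table, 130 x 130 mm outside (138 over its rim), 40 mm high, walls 4 mm; origin under its centre at table height, z up, x and y along its sides
- cup_mid (a point): yellow scoop cup, centre of its square part, 25 mm above its underside. Square part 52 mm long (x), 50 mm wide outside (y), 50 mm high, upright 3 mm side and back walls (back at +x). No upright front: between the side walls a 45 degree ramp rises forward (-x) to the lip. Grip it across the side walls (50 mm along y). x points from lip to back, z up when upright. Empty 60 to 130 g
- cup_lip (a point): middle of the cup's pouring lip, 62 mm ahead (-x) of cup_mid and 12.5 mm above it; same axes. The slippery pebbles slide out over it when the cup is tipped lip-down by about 65 to 90 degrees
- pebble0_mid (a point): centre of a brown or grey river pebble, 12 x 14 x 12 mm, 10 g, loose in the cup at the start
- pebble1_mid (a point): centre of a brown or grey river pebble, 12 x 14 x 12 mm, 10 g, loose in the cup at the start
- pebble2_mid (a point): centre of a brown or grey river pebble, 12 x 14 x 12 mm, 10 g, loose in the cup at the start
- pebble3_mid (a point): centre of a brown or grey river pebble, 12 x 14 x 12 mm, 10 g, loose in the cup at the start
- pebble4_mid (a point): centre of a brown or grey river pebble, 12 x 14 x 12 mm, 10 g, loose in the cup at the start
- pebble5_mid (a point): centre of a brown or grey river pebble, 12 x 14 x 12 mm, 10 g, loose in the cup at the start
- stack: fixed grey holder with nested blue covers, 140 x 140 mm over the rims, origin under its centre at table height, x and y along its sides; the top cover's rim rests on it at 40 mm height. Outside the middle of each side stands a black sprung rubber bump (16 mm ball, top 59 mm above the table) reaching 2.4 mm over that rim: it clings and gives way outward when the rim is pulled up with 2 to 4 N
- cover_mid (a point): centre of the loose top cover, light blue, a shallow formed square tray with a flat rim 140 x 140 mm, 5 mm thick, 85 to 165 g; the point is at mid-thickness of the rim, the sunk floor's underside 10.5 mm below it, nested with 3 mm play at each side. x and y along its sides (same as the stack's at the start), z up; the tab stands at its (-x, -y) corner
- cover_tab (a point): centre of the orange upright tab on the cover's (-x, -y) corner: a fin 32 mm long along the diagonal, 10 mm thick across it, 30 mm high (its foot on the rim's top, 15 mm below this point). Same axes as the cover; 59.4 mm in -x, 59.4 mm in -y of cover_mid and 17.5 mm above it. Pinch it across its 10 mm, from above
- cover_heel (a point): the cover's corner diagonally opposite the tab (+x, +y), at mid-thickness of the rim; 42.5 mm above the table while the cover lies in the stack
- jar: amber jar with a yellow cap, 52 mm wide, 65 mm high, origin under its centre; leave alone
- vial: small clear vial with a black cap, 28 mm wide, 60 mm high, origin under its centre; leave alone
- petri: small white dish, 64 mm wide, 14 mm high, origin under its centre; leave alone
Not all that is in view belongs to the job. What is shaped like the part that bears cover_mid but green or purple is not meant.

How it is judged (in metres and radians):
On the way, in this order (a step that is already met when the one before it is completed fails the run):
1. all six pebbles lie in the sorting tray (x of pebble0_mid in the frame of tray between -0.061 and 0.061 m and y of pebble0_mid in the frame of tray between -0.061 and 0.061 m and height (world z) of each of pebble0_mid, pebble1_mid, pebble2_mid, pebble3_mid, pebble4_mid, pebble5_mid below 0.036 m and x of pebble1_mid in the frame of tray between -0.061 and 0.061 m and y of pebble1_mid in the frame of tray between -0.061 and 0.061 m and x of pebble2_mid in the frame of tray between -0.061 and 0.061 m and y of pebble2_mid in the frame of tray between -0.061 and 0.061 m and x of pebble3_mid in the frame of tray between -0.061 and 0.061 m and y of pebble3_mid in the frame of tray between -0.061 and 0.061 m and x of pebble4_mid in the frame of tray between -0.061 and 0.061 m and y of pebble4_mid in the frame of tray between -0.061 and 0.061 m and x of pebble5_mid in the frame of tray between -0.061 and 0.061 m and y of pebble5_mid in the frame of tray between -0.061 and 0.061 m), for 0.2 s.
2. the cup stands upright on the table, let go (height (world z) of cup_mid below 0.028 m and angle between cup_mid's own z axis and vertical below 0.12 rad and contact force between cup and the fingers below 0.05 N), for 0.2 s.
3. the cover's tab corner is raised (tilt over 0.08 rad) while the opposite corner is still down in the stack (angle between cover_mid's own z axis and vertical above 0.08 rad and height (world z) of cover_heel below 0.05 m and height (world z) of cover_tab above 0.07 m), for 0.1 s.
At the end, for the whole second after the job is handed in: All six pebbles inside the tray, the cup upright (within 0.12 rad) on the table and let go; the cover held by its tab in the fingers, at rest, its centre within 40 mm of the tray's centre seen from above, 55 to 220 mm above the table, tilted less than 0.3 rad, touching neither tray nor stack (all of step 1 and all of step 2 and horizontal distance between cover_mid and tray below 0.04 m and height (world z) of cover_mid between 0.055 and 0.22 m and angle between cover_mid's own z axis and vertical below 0.3 rad and distance between cover_tab and the grasp point below 0.04 m and contact force between cover and the fingers above 1 N and contact force between cover and tray below 0.05 N and contact force between cover and stack below 0.05 N and linear speed of cover below 0.03 m/s); the arm keeps its last pose, push and grip.
It fails at once if the jar is knocked over or shoved more than 30 mm (distance of jar from where it was at the start of the episode above 0.03 m or angle between jar's own z axis and vertical above 0.5 rad).
It fails at once if the vial is knocked over or shoved more than 30 mm (distance of vial from where it was at the start of the episode above 0.03 m or angle between vial's own z axis and vertical above 0.5 rad).
It fails at once if the petri is knocked over or shoved more than 30 mm (distance of petri from where it was at the start of the episode above 0.03 m or angle between petri's own z axis and vertical above 0.5 rad).
It also fails if it takes over 72 s, if anything falls off the work surface, if the arm or the gripper's body presses on something with over 40 N, if the wrist force passes 120 N, or if a joint passes its speed limit or range.

## Working session

There is one attempt and no reset: what is moved stays moved. The work goes in short steps, Python scripts to look and compute and a tool call to move; the robot and the scene stay as the last step left them, time stands still between calls to the robot, and variables do not carry over. Pictures are saved under pics/ and viewed, and the job is handed in when it is done.

Besides the shell and the picture viewer there is one more tool, called after "Request:" by a JSON object that holds its "fn" and its "kwargs", one argument or row to a line. step_arm: Moves the arm, as the interface text tells. Its arguments: {"type":"object","properties":{"targets":{"type":"array"},"grip":{"type":"number"}},"required":["targets"]}

```bash
mkdir -p pics; ls; python3 - <<'E'
from workcell import monitor, imaging, workorder
import cv2,numpy as np
print(monitor.get_state())
for n in ("top","side"):
    p,d=imaging.grab_frame(n); cv2.imwrite(f"pics/{n}0.png",p[:,:,::-1]); np.save(f"{n}0.npy",d); np.save(f"{n}0p.npy",p)
    c=imaging.camera_params(n); print(n,c)
E
```

```text
pics
{'time': 0.0, 'joints': array([-48.74814917,  28.75310876, -24.45254263,  88.89244255,
        12.65031069,  65.21888277, -12.04904185]), 'dq': array([ 0.07914103,  0.05255201, -0.01594896,  0.0246115 ,  0.00680391,
       -0.07592809,  0.01374614]), 'joint_efforts': array([ 1.38947453e-03, -5.69499135e+01, -5.81492633e+00, -2.80934501e+01,
        1.07534727e-02,  1.20899139e-02,  9.08146774e-06]), 'tool_pos': array([286.4258845 , 582.71332569, 230.25870917]), 'orientation': array([-89.99613372,   0.11114209,  63.83103991]), 'ft_force': array([-0.48519076,  0.39491402,  0.41892038]), 'torque': array([-0.02665246,  0.02860965, -0.03665113]), 'gripper_width': 84.97955451212438}
top {'K': array([[619.68967235,   0.        , 315.88261225],
       [  0.        , 619.68967235, 242.52889744],
       [  0.        ,   0.        ,   1.        ]]), 'extrinsics': array([[-2.87632173e-02, -9.99571079e-01, -5.50774814e-03,
         7.38285318e+01],
       [ 9.85585747e-01, -2.92788971e-02,  1.66623773e-01,
        -5.71137436e+02],
       [-1.66713565e-01, -6.35722280e-04,  9.86005164e-01,
        -1.41002661e+03],
       [ 0.00000000e+00,  0.00000000e+00,  0.00000000e+00,
         1.00000000e+00]])}
side {'K': array([[594.16898007,   0.        , 329.47691446],
       [  0.        , 594.16898007, 237.9151866 ],
       [  0.        ,   0.        ,   1.        ]]), 'extrinsics': array([[ 9.96298874e-01, -8.58990772e-02, -3.14672459e-03,
        -5.57886654e+02],
       [ 5.31861620e-02,  5.87293157e-01,  8.07624901e-01,
        -1.17219255e+02],
       [-6.75261839e-02, -8.04803141e-01,  5.89688153e-01,
        -1.27086407e+03],
       [ 0.00000000e+00,  0.00000000e+00,  0.00000000e+00,
         1.00000000e+00]])}
```

View pics/top0.png

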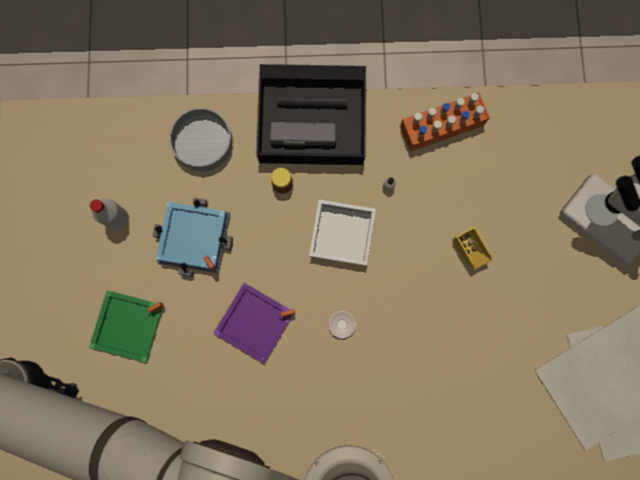

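View pics/side0.png

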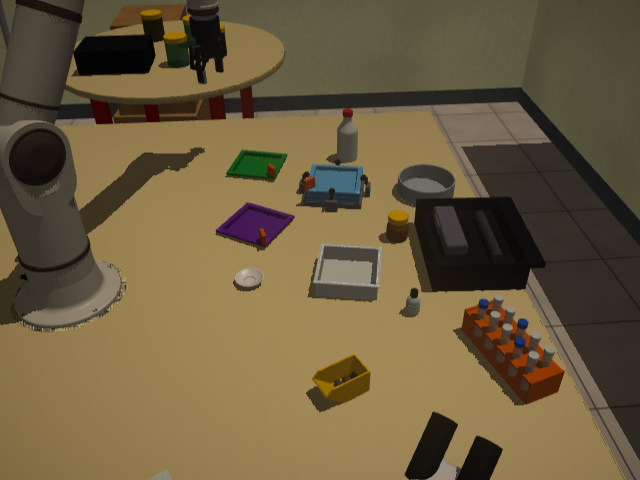

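The top view shows the white tray at (343,235), the yellow cup at (472,250) with pebbles in it, and the blue cover in the clip holder at (193,238) with its orange tab at (209,262). The green cover (127,326) and the purple one (255,322) are decoys. The only light-blue one is at (193,238), and it is also the only one with four black bumps, so it fits. I'll check crops of it and measure.

```bash
cat > h.py <<'E'
import cv2,numpy as np
from workcell import monitor, imaging
def cam(n):
    c=imaging.camera_params(n); return c["K"],np.array(c["extrinsics"])
def ray(n,u,v):
    K,E=cam(n); R,t=E[:3,:3],E[:3,3]
    d=np.array([(u-K[0,2])/K[0,0],-(v-K[1,2])/K[1,1],-1.0])
    return -R.T@t, R.T@d
def onz(n,u,v,z):
    o,d=ray(n,u,v); return o+d*(z-o[2])/d[2]
def proj(n,P):
    K,E=cam(n); p=E[:3,:3]@np.asarray(P,float)+E[:3,3]
    q=np.array([p[0],-p[1],-p[2]]); q=K@q; return q[:2]/q[2]
def cloud(n,d):
    K,E=cam(n); v,u=np.mgrid[0:480,0:640]
    z=d; X=np.stack([(u-K[0,2])/K[0,0]*z,-(v-K[1,2])/K[1,1]*z,-z],-1)
    return (X-E[:3,3])@E[:3,:3]
def tri(u1,u2):
    o1,d1=ray("top",*u1);o2,d2=ray("side",*u2)
    A=np.stack([d1,-d2],1);s=np.linalg.lstsq(A,o2-o1,rcond=None)[0]
    a=o1+s[0]*d1;b=o2+s[1]*d2
    return (a+b)/2,np.linalg.norm(a-b)
E
python3 - <<'E'
from h import *
def crop(n,x0,y0,x1,y1,f,name):
    p=np.load(f"{n}0p.npy")[y0:y1,x0:x1,::-1]
    cv2.imwrite(name,cv2.resize(p,None,fx=f,fy=f,interpolation=cv2.INTER_CUBIC))
t=np.load("top0p.npy");s=np.load("side0p.npy")
R=lambda im,x0,y0,x1,y1:cv2.resize(im[y0:y1,x0:x1,::-1],(400,300),interpolation=cv2.INTER_CUBIC)
cv2.imwrite("pics/c0.png",np.vstack([np.hstack([R(t,148,193,244,281-16),R(t,440,220,504,268+6)]),np.hstack([R(s,292,150,388,222),R(s,300,345,388,411)])]))
for n,p in(("top",t),("side",s)):
    h=cv2.cvtColor(p,cv2.COLOR_RGB2HSV)
    C=cloud(n,np.load(f"{n}0.npy"))
    roi=dict(top=dict(cup=(440,220,510,280),tab=(198,250,220,275),cover=(150,195,240,280),tray=(300,190,385,275)),
      side=dict(cup=(300,345,380,411),tab=(300,170,318,192),cover=(295,155,380,215),tray=(305,235,390,305)))[n]
    rng=dict(cup=((20,150,90),(32,255,255)),tab=((3,150,90),(14,255,255)),cover=((92,60,60),(112,255,255)),tray=((0,0,120),(179,45,255)))
    for k,(x0,y0,x1,y1) in roi.items():
        m=np.zeros((480,640),np.uint8); m[y0:y1,x0:x1]=cv2.inRange(h,*map(np.array,rng[k]))[y0:y1,x0:x1]
        cs,_=cv2.findContours(m,cv2.RETR_EXTERNAL,cv2.CHAIN_APPROX_NONE)
        if not cs: print(n,k,"none");continue
        c=max(cs,key=cv2.contourArea); r=cv2.minAreaRect(c)
        P=C[m>0]; print(n,k,cv2.contourArea(c),np.round(r[0],1),np.round(r[1],1),round(r[2],1),"z%",np.percentile(P[:,2],[2,50,98]).round(1),"xy",P.mean(0).round(1), np.round(cv2.boxPoints(r),1).tolist())
E
```

```text
top cup 743.0 [474.2 247.9] [37.6 21.7] 60.8 z% [-1.2 25.9 54.4] xy [ 544.3 -318.8   26.5] [[455.5, 236.8000030517578], [474.3999938964844, 226.1999969482422], [492.79998779296875, 259.1000061035156], [473.8999938964844, 269.6000061035156]]
top tab 33.0 [208.4 262. ] [12.2  3.8] 59.0 z% [66.6 75.1 80.5] xy [530.4 305.2  74.8] [[203.6999969482422, 257.79998779296875], [206.89999389648438, 255.89999389648438], [213.1999969482422, 266.29998779296875], [209.89999389648438, 268.20001220703125]]
top cover 3255.5 [190.7 235.5] [61.3 59.3] 9.5 z% [28.3 37.3 50.2] xy [601.2 353.9  42.6] [[155.5, 259.79998779296875], [165.3000030517578, 201.1999969482422], [225.8000030517578, 211.3000030517578], [216.0, 269.79998779296875]]
top tray 3222.0 [342.1 232. ] [58.7 57.5] 9.1 z% [-1.9  5.9 44.7] xy [594.6  -5.8  20.6] [[308.6000061035156, 255.8000030517578], [317.70001220703125, 198.89999389648438], [375.70001220703125, 208.3000030517578], [366.5, 265.1000061035156]]
side cup 1323.0 [343.1 379.9] [41.1 55.5] 65.0 z% [-0.7 38.3 51.7] xy [ 553.7 -311.1   34.3] [[309.20001220703125, 373.0], [359.5, 349.6000061035156], [376.8999938964844, 386.79998779296875], [326.6000061035156, 410.29998779296875]]
side tab 19.0 [309.1 178.8] [ 2.8 10.4] 71.6 z% [71.  74.1 79. ] xy [533.9 304.8  74.5] [[303.70001220703125, 179.10000610351562], [313.6000061035156, 175.8000030517578], [314.5, 178.5], [304.6000061035156, 181.8000030517578]]
side cover 1244.5 [334.8 180.5] [52.8 33.1] 6.7 z% [31.2 37.2 48.1] xy [609.3 353.4  40.9] [[306.70001220703125, 193.8000030517578], [310.5, 160.89999389648438], [363.0, 167.10000610351562], [359.1000061035156, 200.0]]
side tray 1380.0 [347.1 264.9] [66.2 39.8] 3.4 z% [ 1.2  5.3 42.5] xy [598.5   2.3  17.7] [[312.8999938964844, 282.79998779296875], [315.20001220703125, 243.10000610351562], [381.29998779296875, 247.0], [379.0, 286.70001220703125]]
```

View pics/c0.png

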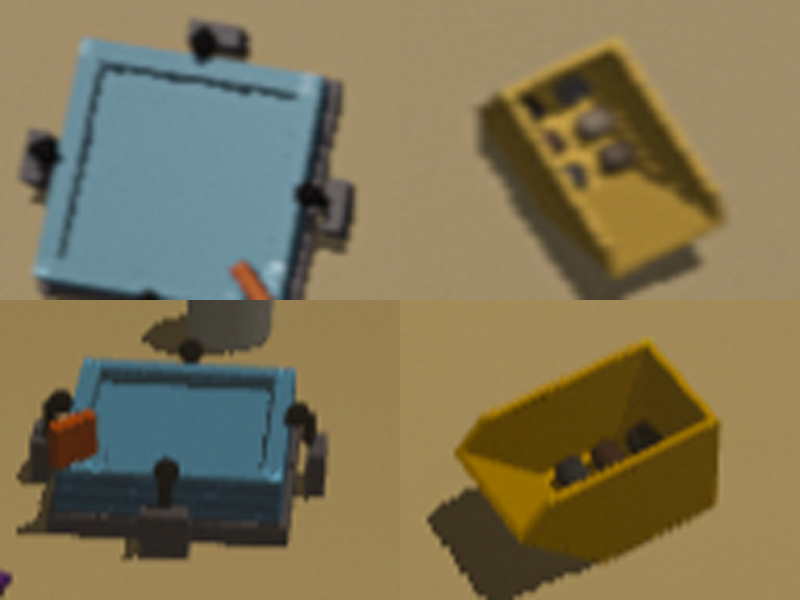

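```bash
python3 - <<'E'
from h import *
for nm,a,b,z in (("backL",(456,237.1),(354.6,354.9),50),("backR",(474.9,227.2),(369.5,371),50),("lipR",(491.2,259.6),(327.3,397.8),37.5),("lipL",(473.9,269.5),(312.8,378.4),37.5)):
    print(nm,onz("top",*a,z).round(1),onz("side",*b,z).round(1),tri(a,b))
# cover from top crop: corners rim top z=45 ; scale 400/96, 300/72
for nm,c in (("+x+y",(85,42)),("+x-y",(325,78)),("-x+y",(38,275))):
    u=148+c[0]*96/400; v=193+c[1]*72/300
    print(nm,(u,v),onz("top",u,v,45).round(1))
for nm,c in (("tabtopA",(238,265)),):
    u=148+c[0]*96/400; v=193+c[1]*72/300; print(nm,onz("top",u,v,75).round(1))
print("tabtop mid",onz("top",208.4,262,73), onz("side",309.1,178.8,65))
t=np.load("top0p.npy");s=np.load("side0p.npy")
R=lambda im,x0,y0,x1,y1:cv2.resize(im[y0:y1,x0:x1,::-1],(400,300),interpolation=cv2.INTER_CUBIC)
cv2.imwrite("pics/c1.png",np.vstack([np.hstack([R(t,148,211,244,283),R(t,295,200,391,272)]),np.hstack([R(s,300,235,396,307),R(s,292,150,332,180)])]))
E
```

```text
backL [ 575.9 -272.5   50. ] [ 581.2 -276.5   50. ] (array([ 579.14057961, -273.37845351,   46.06859368]), np.float64(5.083214302326269))
backR [ 598.2 -318.5   50. ] [ 602.4 -315.8   50. ] (array([ 599.94167427, -317.98933944,   52.14918982]), np.float64(4.165131850999371))
lipR [ 521.8 -354.5   37.5] [ 525.7 -356.5   37.5] (array([ 523.9594618 , -355.09053771,   35.34124684]), np.float64(3.692720219584825))
lipL [ 499.6 -312.2   37.5] [ 504.1 -312.7   37.5] (array([ 501.89700672, -312.30998057,   36.59659214]), np.float64(4.418820799928695))
+x+y (168.4, 203.08) [679.5 406.3  45. ]
+x-y (226.0, 211.72) [654.3 268.8  45. ]
-x+y (157.12, 259.0) [545.4 431.3  45. ]
tabtopA [543.2 313.   75. ]
tabtop mid [530.74753338 305.75122893  73.        ] [535.23807712 320.33312528  65.        ]
```

View pics/c1.png

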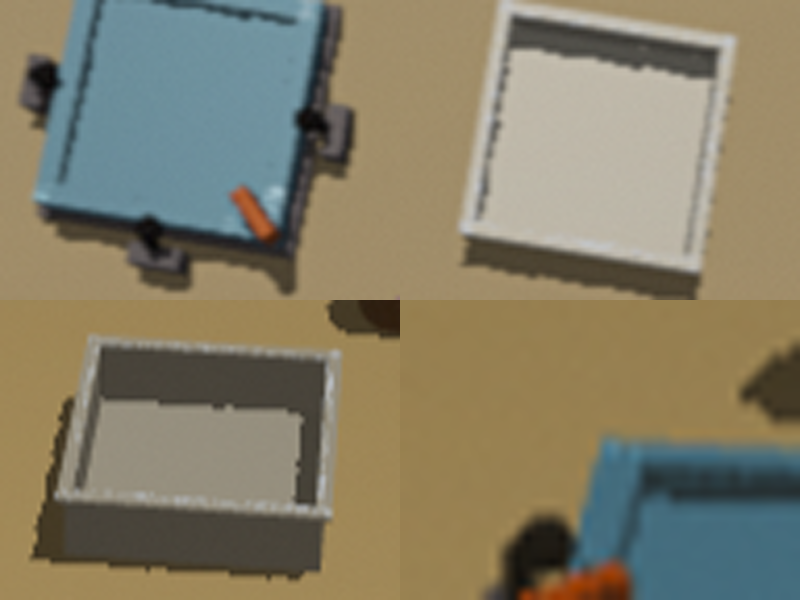

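Request:
{"fn": "step_arm", "kwargs": {
  "targets": [
    [[0,-10,0,8.5,0,0],[0,0,0,8.5,0,0],[0,0,0,8.5,0,0],[0,0,0,8.5,0,0],[0,0,0,8.5,0,0]]
  ]
}}

```text
time: 0.6
tool_pos: [288.1, 583.3, 242.2]
orientation: [-47.2, -0.1, 63.7]
ft_force: [-0.5, 0.9, -0.7]
gripper_width: 85.0
```

Request:
{"fn": "step_arm", "kwargs": {
  "targets": [
    [[0,0,0,8.5,0,0],[0,0,0,8.5,0,0],[0,0,0,8.5,0,0],[0,0,0,8.5,0,0],[0,0,0,0,0,0]]
  ]
}}

```text
time: 1.1
tool_pos: [288.0, 579.7, 230.8]
orientation: [-13.0, 0.9, 63.6]
ft_force: [-1.2, -1.9, -2.3]
gripper_width: 85.5
```

```bash
python3 - <<'E'
from h import *
s=monitor.get_state()
for k in("time","joints","tool_pos","orientation","ft_force"):print(k,np.round(s[k],2))
f=lambda c,n,o,z:[onz(n,o[0]+.24*a,o[1]+.24*b,z).round(1) for a,b in c]
T=f([(105,5),(335,40),(297,268),(63,230)],"top",(295,200),40)
S=f([(92,38),(340,52),(328,215),(60,195)],"side",(300,235),40)
for Q in(T,S):
    Q=np.array(Q);print(Q[:,:2].tolist(),Q.mean(0)); 
E
```

```text
time 1.1
joints [-11.41  62.26 -43.69  80.85 -33.23  80.4   31.89]
tool_pos [287.97 579.66 230.76]
orientation [-13.04   0.88  63.56]
ft_force [-1.2  -1.91 -2.26]
[[674.4, 43.9], [649.9, -87.2], [519.0, -59.8], [544.5, 71.6]] [596.95   -7.875  40.   ]
[[549.4, 71.0], [681.3, 46.4], [654.5, -85.3], [523.6, -58.2]] [602.2    -6.525  40.   ]
```

```bash
cat >> h.py <<'E'
from scipy.spatial.transform import Rotation as Ro, Slerp
def euler(o): return Ro.from_euler("xyz",o,degrees=True)
def plan(pos,ori,n=None,start=None,vmax=45,wmax=8.3):
    s=monitor.get_state()
    p,o=(s["tool_pos"],s["orientation"]) if start is None else start
    p=np.array(p,float);R=euler(o);q=np.array(pos,float);Q=euler(ori)
    if n is None: n=int(np.ceil(max(np.linalg.norm(q-p)/vmax,(R.inv()*Q).magnitude()*57.3/wmax,1)))
    rows=[]; sl=Slerp([0,1],Ro.concatenate([R,Q]))
    cp,cR=p,R
    for i in range(1,n+1):
        tp=p+(q-p)*i/n;tR=sl(i/n)
        d=np.round(cR.inv().apply(tp-cp),0 if n>1 else 1);w=np.round((cR.inv()*tR).as_rotvec(degrees=True),1)
        cp=cp+cR.apply(d);cR=cR*Ro.from_rotvec(w,degrees=True)
        rows.append([float(x) for x in (*d,*w)])
    print("from",np.round(p,1),np.round(o,1),"n",n,"end",cp.round(1),cR.as_euler("xyz",degrees=True).round(1))
    for i in range(0,n,5): print([rows[i:i+5]])
    return cp,cR.as_euler("xyz",degrees=True)
E
python3 -c "
from h import *
e=plan([300,520,240],[-90,0,45])
plan([567,-307,150],[-90,0,-63.5],start=e)
"
```

```text
from [288.  579.7 230.8] [-13.    0.9  63.6] n 10 end [299.9 520.5 239.8] [-90.  -0.  45.]
[[[-5.0, -4.0, -0.0, -7.6, 1.5, -1.3], [-5.0, -4.0, -1.0, -7.6, 1.5, -1.3], [-4.0, -4.0, -1.0, -7.6, 1.5, -1.4], [-5.0, -3.0, -2.0, -7.6, 1.5, -1.3], [-4.0, -4.0, -2.0, -7.7, 1.5, -1.3]]]
[[[-4.0, -3.0, -3.0, -7.6, 1.5, -1.3], [-4.0, -3.0, -4.0, -7.6, 1.6, -1.3], [-4.0, -3.0, -4.0, -7.6, 1.5, -1.3], [-4.0, -2.0, -5.0, -7.6, 1.5, -1.4], [-3.0, -1.0, -4.0, -7.6, 1.5, -1.3]]]
from [299.9 520.5 239.8] [-90.  -0.  45.] n 20 end [ 566.7 -306.8  149.7] [-90.    0.  -63.5]
[[[-20.0, 4.0, -39.0, -0.0, 5.4, 0.0], [-16.0, 5.0, -40.0, -0.0, 5.4, 0.0], [-12.0, 4.0, -42.0, -0.0, 5.5, 0.0], [-8.0, 5.0, -43.0, -0.0, 5.4, 0.0], [-4.0, 4.0, -43.0, -0.0, 5.4, 0.0]]]
[[[-0.0, 5.0, -43.0, -0.0, 5.4, 0.0], [4.0, 4.0, -44.0, -0.0, 5.5, 0.0], [8.0, 5.0, -42.0, -0.0, 5.4, 0.0], [12.0, 4.0, -42.0, -0.0, 5.4, 0.0], [16.0, 5.0, -40.0, -0.0, 5.4, 0.0]]]
[[[20.0, 4.0, -39.0, -0.0, 5.5, 0.0], [24.0, 5.0, -37.0, -0.0, 5.4, 0.0], [26.0, 4.0, -34.0, -0.0, 5.4, 0.0], [30.0, 5.0, -32.0, -0.0, 5.4, 0.0], [33.0, 4.0, -28.0, -0.0, 5.5, -0.0]]]
[[[35.0, 5.0, -26.0, -0.0, 5.4, -0.0], [38.0, 4.0, -22.0, -0.0, 5.4, -0.0], [39.0, 5.0, -18.0, -0.0, 5.4, -0.0], [41.0, 4.0, -14.0, -0.0, 5.5, -0.0], [42.0, 5.0, -11.0, -0.0, 5.4, -0.0]]]
```

Request:
{"fn": "step_arm", "kwargs": {
  "targets": [
    [[-5,-4,0,-7.6,1.5,-1.3],[-5,-4,-1,-7.6,1.5,-1.3],[-4,-4,-1,-7.6,1.5,-1.4],[-5,-3,-2,-7.6,1.5,-1.3],[-4,-4,-2,-7.7,1.5,-1.3]]
  ]
}}

```text
time: 1.6
tool_pos: [292.9, 553.9, 249.2]
orientation: [-52.5, 2.3, 54.3]
ft_force: [-1.1, -0.2, -0.2]
gripper_width: 85.5
```

Request:
{"fn": "step_arm", "kwargs": {
  "targets": [
    [[-4,-3,-3,-7.6,1.5,-1.3],[-4,-3,-4,-7.6,1.6,-1.3],[-4,-3,-4,-7.6,1.5,-1.3],[-4,-2,-5,-7.6,1.5,-1.4],[-3,-1,-4,-7.6,1.5,-1.3]]
  ]
}}

```text
time: 2.1
tool_pos: [298.4, 525.4, 255.4]
orientation: [-90.4, -1.7, 45.3]
ft_force: [0.1, -0.5, -0.7]
gripper_width: 85.4
```

Request:
{"fn": "step_arm", "kwargs": {
  "targets": [
    [[-20,4,-39,0,5.4,0],[-16,5,-40,0,5.4,0],[-12,4,-42,0,5.5,0],[-8,5,-43,0,5.4,0],[-4,4,-43,0,5.4,0]]
  ]
}}

```text
time: 2.6
tool_pos: [367.1, 317.5, 229.6]
orientation: [-89.6, -1.4, 18.1]
ft_force: [0.6, 0.2, 0.8]
gripper_width: 85.2
```

Request:
{"fn": "step_arm", "kwargs": {
  "targets": [
    [[0,5,-43,0,5.4,0],[4,4,-44,0,5.5,0],[8,5,-42,0,5.4,0],[12,4,-42,0,5.4,0],[16,5,-40,0,5.4,0]]
  ]
}}

```text
time: 3.1
tool_pos: [435.5, 111.7, 205.5]
orientation: [-89.1, -1.1, -9.0]
ft_force: [1.1, 0.8, 0.5]
gripper_width: 85.4
```

```bash
python3 -c "
from h import *
s=monitor.get_state();print(s['joints'].round(1),s['time'])
e=plan([567,-307,150],[-90,0,-63.5])
"
```

```text
[-1.620e+01  7.300e+00 -1.500e+00  1.197e+02 -1.000e-01  5.160e+01
 -2.660e+01] 3.1
from [435.5 111.7 205.5] [-89.1  -1.1  -9. ] n 10 end [ 566.9 -307.3  150.1] [-90.   -0.  -63.5]
[[[19.0, 5.0, -39.0, -0.1, 5.4, 0.1], [24.0, 6.0, -38.0, -0.2, 5.5, 0.0], [26.0, 5.0, -35.0, -0.1, 5.4, 0.1], [30.0, 6.0, -32.0, -0.1, 5.5, 0.1], [32.0, 5.0, -29.0, -0.2, 5.4, 0.0]]]
[[[36.0, 6.0, -26.0, -0.1, 5.5, 0.1], [37.0, 5.0, -23.0, -0.1, 5.4, 0.0], [40.0, 6.0, -19.0, -0.2, 5.5, 0.1], [41.0, 6.0, -15.0, -0.1, 5.4, 0.1], [43.0, 5.0, -11.0, -0.2, 5.5, 0.0]]]
```

Request:
{"fn": "step_arm", "kwargs": {
  "targets": [
    [[19,5,-39,-0.1,5.4,0.1],[24,6,-38,-0.2,5.5,0],[26,5,-35,-0.1,5.4,0.1],[30,6,-32,-0.1,5.5,0.1],[32,5,-29,-0.2,5.4,0]]
  ]
}}

```text
time: 3.6
tool_pos: [501.8, -97.2, 177.8]
orientation: [-89.6, -0.5, -36.2]
ft_force: [-0.2, 0.7, -0.1]
gripper_width: 85.3
```

Request:
{"fn": "step_arm", "kwargs": {
  "targets": [
    [[36,6,-26,-0.1,5.5,0.1],[37,5,-23,-0.1,5.4,0],[40,6,-19,-0.2,5.5,0.1],[41,6,-15,-0.1,5.4,0.1],[43,5,-11,-0.2,5.5,0]]
  ]
}}

```text
time: 4.1
tool_pos: [568.4, -307.1, 150.2]
orientation: [-90.2, -0.1, -63.5]
ft_force: [0.4, 0.1, 0.4]
gripper_width: 85.3
```

Request:
{"fn": "step_arm", "kwargs": {
  "targets": [
    [[0,0,0,0,0,0],[0,0,0,0,0,0]]
  ]
}}

```text
time: 4.3
tool_pos: [567.1, -307.0, 149.1]
orientation: [-90.3, -0.1, -63.4]
ft_force: [-1.1, 0.4, 0.0]
gripper_width: 85.2
```

```bash
python3 -c "
from h import *
s=monitor.get_state();print(s['joints'].round(1),s['time'])
e=plan([567,-307,85],[-90,0,-63.5])
ps=[imaging.grab_frame(n)[0] for n in('top','side')]
cv2.imwrite('pics/c2.png',np.hstack([cv2.resize(ps[0][180:330,400:550,::-1],(400,400)),cv2.resize(ps[1][270:420,270:420,::-1],(400,400))]))
"
```

```text
[ 12.3  32.1  18.8  94.8 -11.6  55.3 -28.3] 4.3
from [ 567.1 -307.   149.1] [-90.3  -0.1 -63.4] n 2 end [ 566.9 -307.2   85.1] [-90.    0.  -63.5]
[[[-0.0, 32.0, 0.0, 0.2, 0.0, 0.0], [-0.0, 32.0, 0.0, 0.1, 0.1, 0.1]]]
```

View pics/c2.png

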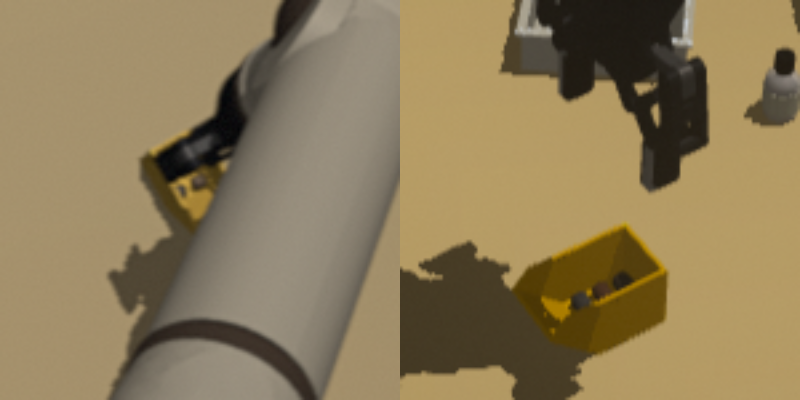

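The gripper hangs above the cup with its jaws across the side walls. I'll descend and check again before closing.

Request:
{"fn": "step_arm", "kwargs": {
  "targets": [
    [[0,35,0,0.2,0,0],[0,35,0,0.1,0.1,0],[0,0,0,0,0,0]]
  ]
}}

```text
time: 4.7
tool_pos: [563.0, -302.5, 73.4]
orientation: [-90.4, 0.5, -63.4]
ft_force: [-0.6, 1.0, -0.5]
gripper_width: 85.4
```

```bash
python3 -c "
from h import *
ps=[imaging.grab_frame(n)[0] for n in('top','side')]
cv2.imwrite('pics/c3.png',np.hstack([cv2.resize(ps[0][180:330,400:550,::-1],(400,400)),cv2.resize(ps[1][300:420,290:410,::-1],(400,400))]))
"
```

```text
(no output)
```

View pics/c3.png

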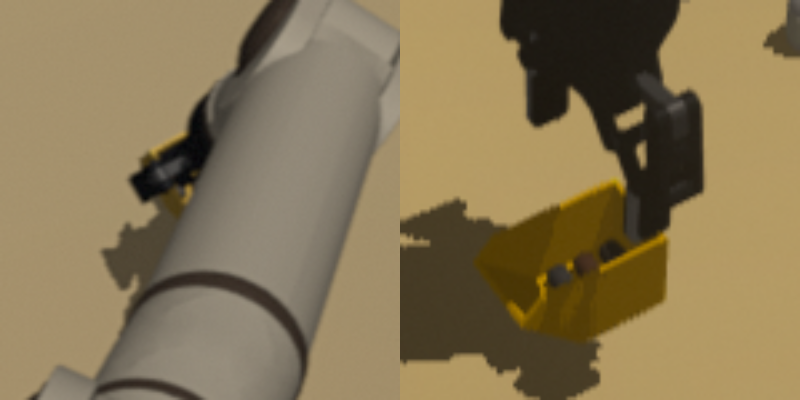

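```bash
python3 -c "
from h import *
s=monitor.get_state();print(s['time'],s['tool_pos'].round(1),s['orientation'].round(1))
p=s['tool_pos'];R=euler(s['orientation'])
for dx in(-42.5,42.5):
  for dy in (0,-13):
    P=p+R.apply([dx,dy,0]);q=proj('side',P);print(P.round(1),q.round(1),((q-[290,300])*400/120).round()+[400,0])
# cup mid rim points expected
for P in ([567+22.3*.446/ .895*0,-307,50],[567+.446*25,-307-.895*25,50],[567-.446*25,-307+.895*25,50]):
    q=proj('side',P);print(q.round(1),((q-[290,300])*400/120).round()+[400,0])
e=plan([567,-307,45],[-90,0,-63.5])
"
```

```text
4.8 [ 566.  -305.4   77.7] [-90.2   0.1 -63.4]
[ 547.  -267.4   77.8] [335.  341.4] [550. 138.]
[ 547.  -267.4   90.8] [335.1 336.2] [550. 121.]
[ 585.  -343.4   77.6] [362.1 373.3] [640. 244.]
[ 585.  -343.4   90.6] [362.3 368. ] [641. 227.]
[348.6 368.5] [595. 228.]
[356.5 378.1] [622. 260.]
[340.9 359.3] [570. 198.]
from [ 566.  -305.4   77.7] [-90.2   0.1 -63.4] n 1 end [ 567. -307.   45.] [-90.    0.  -63.5]
[[[2.0, 32.7, 0.3, 0.2, 0.1, -0.1]]]
```

Request:
{"fn": "step_arm", "kwargs": {
  "targets": [
    [[1,20,0,0.1,0,0],[1,20,0,0.1,0,0],[0,15,0,0,0,0],[0,5,0,0,0,0],[0,0,0,0,0,0]]
  ]
}}

```text
time: 5.3
tool_pos: [566.7, -308.6, 17.1]
orientation: [-90.0, 0.1, -63.5]
ft_force: [-0.2, -0.6, -0.4]
gripper_width: 85.7
```

Request:
{"fn": "step_arm", "kwargs": {
  "targets": [
    [[0,0,0,0,0,0],[0,0,0,0,0,0],[0,0,0,0,0,0],[0,0,0,0,0,0],[0,0,0,0,0,0]]
  ],
  "grip": 45
}}

```text
time: 5.8
tool_pos: [567.3, -309.3, 18.0]
orientation: [-89.9, 0.0, -63.6]
ft_force: [0.4, 1.0, 5.9]
gripper_width: 49.5
```

Request:
{"fn": "step_arm", "kwargs": {
  "targets": [
    [[0,-5,0,0,0,0],[0,-15,0,0,0,0],[0,-30,0,0,0,0],[0,-30,0,0,0,0],[0,0,0,0,0,0]]
  ],
  "grip": 30
}}

```text
time: 6.3
tool_pos: [569.5, -311.0, 102.4]
orientation: [-89.7, -0.3, -63.6]
ft_force: [0.8, -0.2, -1.1]
gripper_width: 49.2
```

```bash
python3 -c "
from h import *
s=monitor.get_state();print(s['time'],s['tool_pos'].round(1),s['gripper_width'],s['ft_force'])
e=plan([600,70,98],[-90,0,0],vmax=35)
ps=[imaging.grab_frame(n)[0] for n in('side',)]
cv2.imwrite('pics/c4.png',cv2.resize(ps[0][260:420,270:470,::-1],(500,400)))
"
```

```text
6.3 [ 569.5 -311.   102.4] 49.23093421311924 [ 0.82536597 -0.16165318 -1.05294452]
from [ 569.5 -311.   102.4] [-89.7  -0.3 -63.6] n 11 end [599.9  69.8  98.2] [-90.  -0.   0.]
[[[-30.0, 0.0, 18.0, -0.0, -5.8, 0.0], [-28.0, 1.0, 21.0, -0.0, -5.8, 0.1], [-25.0, 0.0, 23.0, -0.0, -5.7, 0.0], [-23.0, 0.0, 26.0, -0.0, -5.8, 0.1], [-21.0, 1.0, 28.0, -0.0, -5.8, 0.0]]]
[[[-17.0, 0.0, 30.0, -0.1, -5.8, 0.1], [-14.0, 1.0, 32.0, 0.0, -5.8, -0.0], [-11.0, 0.0, 33.0, 0.0, -5.7, 0.0], [-8.0, 0.0, 34.0, 0.0, -5.8, 0.1], [-4.0, 1.0, 34.0, 0.0, -5.8, -0.0]]]
[[[-1.0, 0.0, 35.0, -0.0, -5.8, 0.0]]]
```

View pics/c4.png

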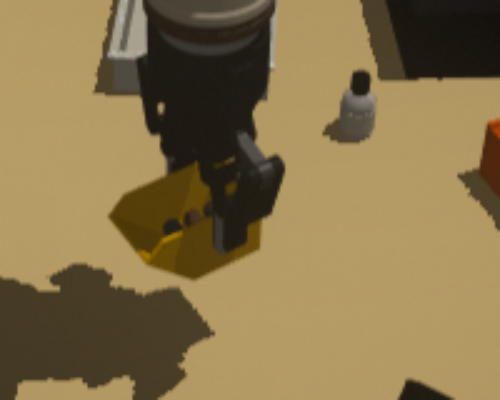

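The cup is held level, about 80 mm up, with its pebbles in it. I'll carry it to the tray, starting and stopping gently.

Request:
{"fn": "step_arm", "kwargs": {
  "targets": [
    [[-15,0,9,0,-3,0],[-30,0,18,0,-5,0],[-28,1,21,0,-5.8,0.1],[-25,0,23,0,-5.7,0],[-23,0,26,0,-5.8,0.1]]
  ]
}}

```text
time: 6.85
tool_pos: [571.5, -149.5, 94.5]
orientation: [-90.0, 0.5, -37.8]
ft_force: [0.3, 0.3, -0.9]
gripper_width: 48.8
```

Request:
{"fn": "step_arm", "kwargs": {
  "targets": [
    [[-20,1,28,0,-5.8,0],[-17,0,30,0,-5.8,0.1],[-14,1,32,0,-5.8,0],[-11,0,33,0,-5.7,0],[-8,0,34,0,-5.8,0]]
  ]
}}

```text
time: 7.35
tool_pos: [579.0, 23.4, 93.4]
orientation: [-89.8, 0.5, -8.9]
ft_force: [0.4, 0.4, -1.5]
gripper_width: 49.1
```

```bash
python3 -c "
from h import *
s=monitor.get_state();print(s['time'],s['joints'].round(1))
e=plan([600,70,85],[-90,0,0],vmax=25)
"
```

```text
7.35 [ -6.7  29.6   2.4 105.7  -2.2  45.2 -11.9]
from [579.   23.4  93.4] [-89.8   0.5  -8.9] n 3 end [599.8  69.5  85.5] [-90.  -0.   0.]
[[[5.0, 3.0, 16.0, -0.1, -3.0, -0.2], [5.0, 3.0, 17.0, -0.1, -2.9, -0.1], [6.0, 2.0, 15.0, -0.1, -3.0, -0.2]]]
```

Request:
{"fn": "step_arm", "kwargs": {
  "targets": [
    [[5,3,16,-0.1,-3,-0.2],[5,3,17,-0.1,-2.9,-0.1],[6,2,15,-0.1,-3,-0.2],[0,0,0,0,0,0],[0,0,0,0,0,0]]
  ]
}}

```text
time: 7.85
tool_pos: [602.1, 65.4, 86.4]
orientation: [-90.1, -0.2, -0.5]
ft_force: [-0.2, -0.6, 0.0]
gripper_width: 49.5
```

Request:
{"fn": "step_arm", "kwargs": {
  "targets": [
    [[0,-8.8,2.2,8,0,0],[0,-8.8,2.2,8,0,0],[0,-8.8,2.2,8,0,0],[0,-8.8,2.2,8,0,0],[0,0,0,0,0,0]]
  ]
}}

```text
time: 8.35
tool_pos: [602.8, 55.4, 120.5]
orientation: [-58.2, -0.1, -1.4]
ft_force: [-0.4, -1.8, -1.8]
gripper_width: 48.9
```

```bash
python3 -c "
from h import *
s=monitor.get_state();print(s['time'],s['tool_pos'].round(1),s['orientation'].round(1),s['joints'].round(1))
print('lip',s['tool_pos']+euler(s['orientation']).apply([0,-20,-62]))
ps=[imaging.grab_frame(n)[0] for n in('side','top')]
cv2.imwrite('pics/c5.png',np.hstack([cv2.resize(ps[0][180:330,270:420,::-1],(400,400)),cv2.resize(ps[1][160:310,270:420,::-1],(400,400))]))
"
```

```text
8.35 [602.8  55.4 120.5] [-58.2  -0.1  -1.4] [ 22.8  35.4 -17.  101.2 -28.   52.2  26. ]
lip [601.24617317  -7.79491882 104.83776565]
```

View pics/c5.png

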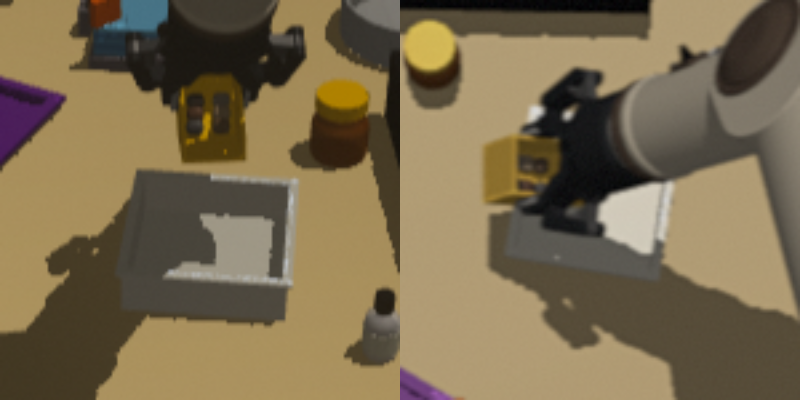

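Request:
{"fn": "step_arm", "kwargs": {
  "targets": [
    [[0,18,-3,0,0,0],[0,18,-3,0,0,0],[0,0,0,0,0,0],[0,0,0,0,0,0]]
  ]
}}

```text
time: 8.85
tool_pos: [601.9, 83.0, 89.2]
orientation: [-58.1, -0.2, -0.3]
ft_force: [0.5, 0.2, -1.2]
gripper_width: 49.2
```

```bash
python3 -c "
from h import *
s=monitor.get_state();print(s['time'],s['tool_pos'].round(1),s['orientation'].round(1))
print('lip',s['tool_pos']+euler(s['orientation']).apply([0,-20,-62]))
"
```

```text
8.85 [601.9  83.   89.2] [-58.1  -0.2  -0.3]
lip [601.56491143  19.75380072  73.3907632 ]
```

Request:
{"fn": "step_arm", "kwargs": {
  "targets": [
    [[0,-9.5,1,8,0,0],[0,-9.5,1,8,0,0],[0,-8.8,2.2,8,0,0],[0,-8.8,2.2,8,0,0],[0,-8.8,2.2,8,0,0]]
  ]
}}

```text
time: 9.35
tool_pos: [603.5, 51.6, 126.9]
orientation: [-18.0, -0.4, -0.6]
ft_force: [0.6, 0.3, -1.0]
gripper_width: 49.1
```

Request:
{"fn": "step_arm", "kwargs": {
  "targets": [
    [[0,-8.8,2.2,8,0,0],[0,-4,1,4,0,0],[0,0,0,0,0,0],[0,0,0,0,0,0],[0,0,0,0,0,0]]
  ]
}}

```text
time: 9.85
tool_pos: [602.6, 43.5, 133.8]
orientation: [-6.2, -0.4, -0.3]
ft_force: [-0.1, 0.6, -0.4]
gripper_width: 49.3
```

```bash
python3 -c "
from h import *
s=monitor.get_state();print(s['time'],s['tool_pos'].round(1),s['orientation'].round(1),s['joints'].round(1))
print('lip',s['tool_pos']+euler(s['orientation']).apply([0,-20,-62]))
ps=[imaging.grab_frame(n)[0] for n in('side','top')]
cv2.imwrite('pics/c6.png',np.hstack([cv2.resize(ps[0][180:330,270:420,::-1],(400,400)),cv2.resize(ps[1][160:310,270:420,::-1],(400,400))]))
"
```

```text
9.85 [602.6  43.5 133.8] [-6.2 -0.4 -0.3] [ 46.   67.  -30.6  87.8 -44.4  80.   51.1]
lip [602.8052058   16.90366576  74.34842824]
```

View pics/c6.png

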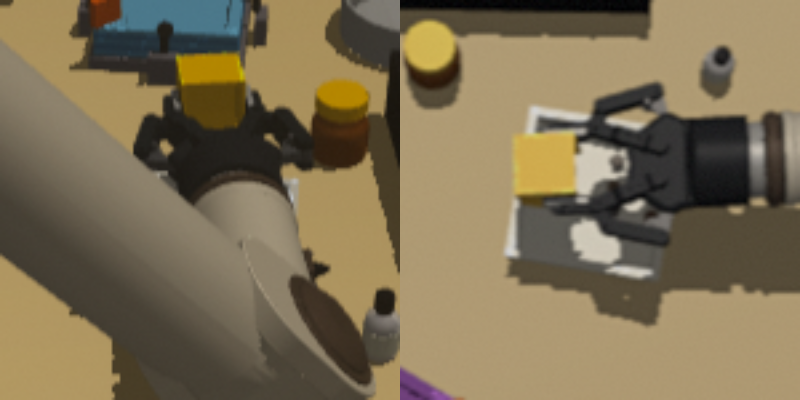

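Request:
{"fn": "step_arm", "kwargs": {
  "targets": [
    [[0,-6,1.5,6,0,0],[0,0,6,0,0,0],[0,0,-6,0,0,0],[0,0,6,0,0,0],[0,0,-6,0,0,0]]
  ]
}}

```text
time: 10.45
tool_pos: [603.0, 36.9, 137.2]
orientation: [-0.2, -0.5, -0.4]
ft_force: [0.6, 0.3, 0.0]
gripper_width: 49.4
```

Request:
{"fn": "step_arm", "kwargs": {
  "targets": [
    [[0,0,0,0,0,0],[0,0,10,0,0,0],[0,0,25,-8,0,0],[0,0,25,-8,0,0],[0,0,25,-8,0,0]]
  ]
}}

```text
time: 10.95
tool_pos: [602.2, 45.8, 218.3]
orientation: [-24.3, -0.2, -0.7]
ft_force: [0.1, -0.7, -0.1]
gripper_width: 49.0
```

Request:
{"fn": "step_arm", "kwargs": {
  "targets": [
    [[0,0,0,-8.4,0,0],[0,0,0,-8.4,0,0],[0,0,0,-8.4,0,0],[0,0,0,-8.4,0,0],[0,0,0,-8.4,0,0]]
  ]
}}

```text
time: 11.45
tool_pos: [601.8, 47.2, 220.4]
orientation: [-66.4, -0.4, -0.5]
ft_force: [-0.3, 0.9, -1.5]
gripper_width: 49.1
```

```bash
python3 -c "
from h import *
s=monitor.get_state();print(s['time'],s['tool_pos'].round(1),s['orientation'].round(1),s['joints'].round(1))
ps=[imaging.grab_frame(n)[0] for n in('side','top')]
cv2.imwrite('pics/c7.png',np.hstack([cv2.resize(ps[0][180:330,270:420,::-1],(400,400)),cv2.resize(ps[1][160:310,270:420,::-1],(400,400))]))
"
```

```text
11.45 [601.8  47.2 220.4] [-66.4  -0.4  -0.5] [ 21.2  25.9 -19.1  97.8 -17.9  59.8  12.8]
```

View pics/c7.png

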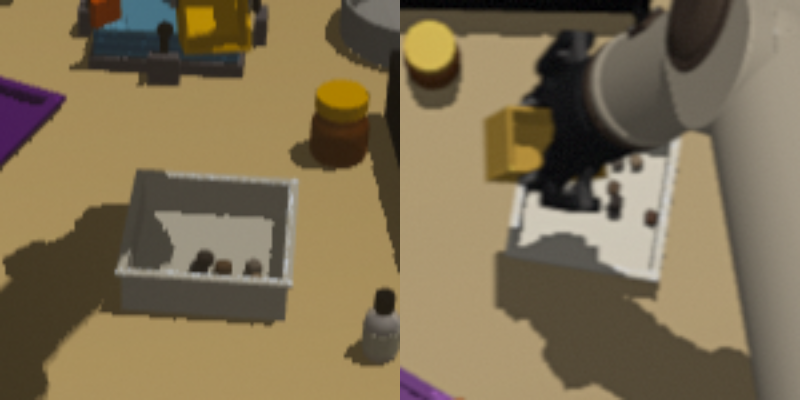

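```bash
python3 -c "
from h import *
e=plan([600,0,180],[-90,0,-15])
plan([568,-309,60],[-90,0,-63.5],start=e)
"
```

```text
from [602.   55.8 223.3] [-66.1  -0.6   0.2] n 4 end [5.997e+02 4.000e-01 1.802e+02] [-90.  -0. -15.]
[[[-1.0, 4.0, -17.0, -6.0, 3.8, -0.6], [1.0, 6.0, -17.0, -5.9, 3.8, -0.7], [1.0, 8.0, -16.0, -6.0, 3.8, -0.6], [2.0, 9.0, -14.0, -5.9, 3.7, -0.7]]]
from [5.997e+02 4.000e-01 1.802e+02] [-90.  -0. -15.] n 8 end [ 567.9 -309.6   60.1] [-90.   -0.  -63.5]
[[[6.0, 15.0, -38.0, -0.0, 6.1, 0.0], [10.0, 15.0, -38.0, -0.0, 6.0, 0.0], [14.0, 15.0, -36.0, -0.0, 6.1, 0.0], [18.0, 15.0, -35.0, -0.0, 6.1, 0.0], [22.0, 15.0, -32.0, -0.0, 6.0, 0.0]]]
[[[24.0, 15.0, -30.0, -0.0, 6.1, 0.0], [28.0, 15.0, -27.0, -0.1, 6.1, 0.0], [31.0, 15.0, -25.0, 0.0, 6.0, 0.0]]]
```

Request:
{"fn": "step_arm", "kwargs": {
  "targets": [
    [[-1,4,-17,-6,3.8,-0.6],[1,6,-17,-5.9,3.8,-0.7],[1,8,-16,-6,3.8,-0.6],[2,9,-14,-5.9,3.7,-0.7]]
  ]
}}

```text
time: 11.95
tool_pos: [597.5, -8.9, 175.3]
orientation: [-90.2, 0.4, -15.9]
ft_force: [-0.5, 0.5, -0.8]
gripper_width: 48.9
```

Request:
{"fn": "step_arm", "kwargs": {
  "targets": [
    [[6,10,-38,0,6.1,0],[10,10,-38,0,6,0],[14,10,-36,0,6.1,0],[18,10,-35,0,6.1,0],[22,10,-32,0,6,0]]
  ]
}}

```text
time: 12.45
tool_pos: [575.0, -202.3, 124.4]
orientation: [-90.2, 0.4, -46.2]
ft_force: [0.3, -0.4, -0.9]
gripper_width: 49.1
```

Request:
{"fn": "step_arm", "kwargs": {
  "targets": [
    [[24,15,-30,0,6.1,0],[28,15,-27,-0.1,6.1,0],[31,15,-25,0,6,0],[0,0,0,0,0,0],[0,0,0,0,0,0]]
  ]
}}

```text
time: 12.95
tool_pos: [560.2, -318.6, 78.9]
orientation: [-90.4, 0.4, -64.3]
ft_force: [-0.1, 1.2, -0.1]
gripper_width: 49.2
```

```bash
python3 -c "
from h import *
plan([567.5,-309,22],[-90,0,-63.5])
ps=[imaging.grab_frame(n)[0] for n in('side','top')]
cv2.imwrite('pics/c8.png',np.hstack([cv2.resize(ps[0][260:420,270:430,::-1],(400,400)),cv2.resize(ps[1][190:280,300:390,::-1],(400,400),interpolation=2)]))
"
```

```text
from [ 560.2 -318.6   78.9] [-90.4   0.4 -64.3] n 2 end [ 567.5 -309.2   21.8] [-90.   -0.  -63.5]
[[[-3.0, 28.0, 6.0, 0.2, -0.4, -0.2], [-2.0, 29.0, 5.0, 0.2, -0.4, -0.2]]]
```

View pics/c8.png

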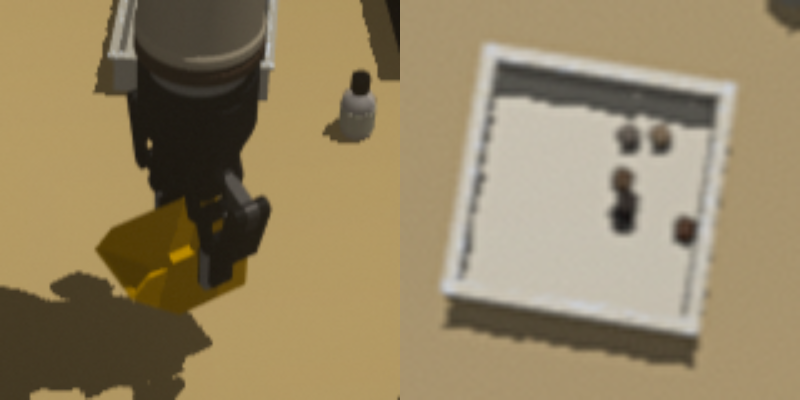

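All six pebbles are in the tray, at crop positions (628,137), (660,137), (622,180), (625,200), (622,218) and (685,230). The cup is empty, so I'll set it down.

Request:
{"fn": "step_arm", "kwargs": {
  "targets": [
    [[-3,25,5,0.2,-0.4,-0.2],[-2,22,5,0.2,-0.3,-0.2],[0,6,0,0,0,0],[0,0,0,0,0,0]]
  ]
}}

```text
time: 13.45
tool_pos: [568.5, -306.7, 26.2]
orientation: [-90.0, -0.0, -63.3]
ft_force: [-0.1, -0.1, -1.1]
gripper_width: 49.4
```

Request:
{"fn": "step_arm", "kwargs": {
  "targets": [
    [[0,3,0,0,0,0],[0,2,0,0,0,0],[0,0,0,0,0,0]]
  ]
}}

```text
time: 13.75
tool_pos: [569.0, -309.2, 22.5]
orientation: [-90.0, -0.2, -63.5]
ft_force: [-0.9, 0.3, -1.8]
gripper_width: 49.2
```

Request:
{"fn": "step_arm", "kwargs": {
  "targets": [
    [[0,2,0,0,0,0],[0,1,0,0,0,0],[0,0,0,0,0,0]]
  ]
}}

```text
time: 14.05
tool_pos: [568.5, -308.8, 18.7]
orientation: [-90.0, -0.2, -63.4]
ft_force: [-0.2, 0.2, -0.6]
gripper_width: 48.7
```

Request:
{"fn": "step_arm", "kwargs": {
  "targets": [
    [[0,1,0,0,0,0],[0,1,0,0,0,0],[0,0,0,0,0,0]]
  ]
}}

```text
time: 14.35
tool_pos: [568.7, -308.9, 18.0]
orientation: [-90.0, -0.2, -63.4]
ft_force: [-2.5, 1.1, 8.1]
gripper_width: 48.9
```

Request:
{"fn": "step_arm", "kwargs": {
  "targets": [
    [[0,0,0,0,0,0],[0,0,0,0,0,0],[0,0,0,0,0,0],[0,0,0,0,0,0]]
  ],
  "grip": 85
}}

```text
time: 14.75
tool_pos: [568.6, -308.8, 16.6]
orientation: [-90.0, -0.2, -63.4]
ft_force: [-0.2, -0.5, -0.6]
gripper_width: 85.2
```

Request:
{"fn": "step_arm", "kwargs": {
  "targets": [
    [[0,-20,0,0,0,0],[0,-40,0,0,0,0],[0,-45,0,0,0,0],[0,-45,0,0,0,0],[0,0,0,0,0,0]]
  ]
}}

```text
time: 15.25
tool_pos: [572.8, -310.9, 174.6]
orientation: [-89.5, -0.8, -63.5]
ft_force: [0.5, -0.4, 1.3]
gripper_width: 84.9
```

```bash
python3 -c "
from h import *
s=monitor.get_state();print(s['joints'].round(1),s['time'])
e=plan([435,110,200],[-90,0,-9],vmax=45)
e=plan([533,303,150],[-90,0,-55.5],start=e)
"
```

```text
[ 20.5  29.6   7.7  93.3  -4.4  56.5 -33.9] 15.25
from [ 572.8 -310.9  174.6] [-89.5  -0.8 -63.5] n 10 end [435.  110.2 200.1] [-90.   0.  -9.]
[[[-44.0, -3.0, 7.0, -0.0, -5.4, 0.1], [-43.0, -3.0, 10.0, -0.0, -5.5, 0.1], [-42.0, -3.0, 15.0, -0.0, -5.4, 0.1], [-40.0, -3.0, 18.0, -0.0, -5.5, 0.1], [-38.0, -3.0, 23.0, -0.0, -5.4, 0.1]]]
[[[-36.0, -2.0, 25.0, -0.0, -5.5, 0.1], [-33.0, -3.0, 29.0, -0.0, -5.4, 0.1], [-31.0, -3.0, 33.0, -0.0, -5.5, 0.1], [-27.0, -2.0, 35.0, -0.1, -5.4, 0.1], [-24.0, -3.0, 37.0, 0.0, -5.4, 0.1]]]
from [435.  110.2 200.1] [-90.   0.  -9.] n 6 end [533.5 303.  149.9] [-90.    0.  -55.5]
[[[11.0, 8.0, 34.0, 0.0, 7.7, -0.0], [6.0, 9.0, 36.0, 0.0, 7.8, -0.0], [2.0, 8.0, 36.0, 0.0, 7.7, -0.0], [-3.0, 8.0, 36.0, 0.0, 7.8, -0.0], [-9.0, 9.0, 35.0, 0.0, 7.7, -0.0]]]
[[[-12.0, 8.0, 34.0, 0.1, 7.8, -0.0]]]
```

```bash
python3 -c "
from h import *
T,Td=imaging.grab_frame('top');S,Sd=imaging.grab_frame('side')
np.save('t1.npy',T);np.save('s1.npy',S)
R=lambda im,x0,y0,w:cv2.resize(im[y0:y0+int(w*.75),x0:x0+w,::-1],(400,300),interpolation=2)
cv2.imwrite('pics/c9.png',np.vstack([np.hstack([R(T,195,248,32),R(S,296,168,32)]),np.hstack([R(T,440,210,80),R(S,300,340,100)])]))
for n,p,d,r in(('top',T,Td,(198,250,222,275)),('side',S,Sd,(298,168,325,196))):
    h=cv2.cvtColor(p,cv2.COLOR_RGB2HSV);m=cv2.inRange(h,np.array((3,150,60)),np.array((14,255,255)))
    mm=np.zeros_like(m);mm[r[1]:r[3],r[0]:r[2]]=m[r[1]:r[3],r[0]:r[2]]
    P=cloud(n,d)[mm>0];print(n,len(P),P[:,2].min(),P[:,2].max())
    Q=P[P[:,2]>68];
    c,b=np.linalg.eigh(np.cov(Q[:,:2].T));print('top pts',len(Q),Q.mean(0),np.degrees(np.arctan2(b[1,1],b[0,1])))
    print('all',P.mean(0),P.min(0),P.max(0))
"
```

```text
top 52 51.23728632398475 79.6073988973899
top pts 46 [530.34866736 305.10763454  75.06333141] -148.40423140437596
all [529.18573097 304.31246979  73.26975482] [517.67282878 294.55643738  51.23728632] [542.36406195 314.79476292  79.6073989 ]
side 122 45.00318866934761 842.3271621699221
top pts 45 [532.33215176 274.95140905  90.25336627] 87.42440838737161
all [533.41169145 292.92385656  69.59827315] [  476.23968607 -1001.8752816     45.00318867] [547.53328871 320.00401153 842.32716217]
```

View pics/c9.png

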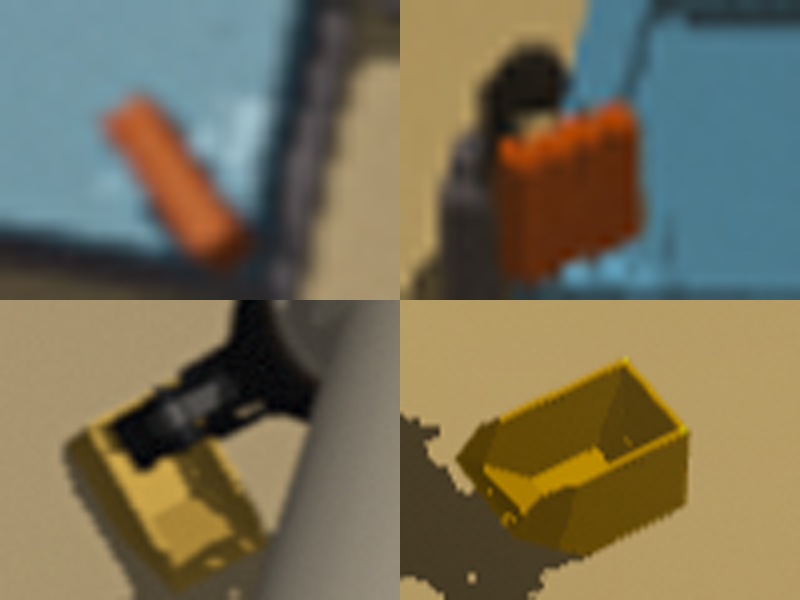

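```bash
python3 -c "
from h import *
a=(208.8,261.8);b=(309.5,177.9)
print(onz('top',*a,75),onz('side',*b,75),tri(a,b))
# fin length direction from top ends
print(onz('top',195+125*.08,248+103*.08,75),onz('top',195+222*.08,248+240*.08,75))
"
```

```text
[530.90022699 304.47784113  75.        ] [535.7538726  307.71738371  75.        ] (array([533.17034643, 304.37567054,  76.53234407]), np.float64(4.931461912112395))
[544.08127604 313.23354386  75.        ] [518.1191489  295.38126639  75.        ]
```

The orange tab is on the light-blue cover, at (533,304.5) with its diagonal at 34.5°. Its measured length is 31.5 mm against 32 given. The cup stands upright and empty. Now I'll move over to the tab.

Request:
{"fn": "step_arm", "kwargs": {
  "targets": [
    [[-44,-3,7,0,-5.4,0.1],[-43,-3,10,0,-5.5,0.1],[-42,-3,15,0,-5.4,0.1],[-40,-3,18,0,-5.5,0.1],[-38,-3,23,0,-5.4,0.1]]
  ],
  "grip": 36
}}

```text
time: 15.85
tool_pos: [497.7, -95.9, 180.0]
orientation: [-90.1, 0.5, -36.0]
ft_force: [1.2, 0.3, 0.8]
gripper_width: 36.1
```

Request:
{"fn": "step_arm", "kwargs": {
  "targets": [
    [[-36,-2,25,0,-5.5,0.1],[-33,-3,29,0,-5.4,0.1],[-31,-3,33,0,-5.5,0.1],[-27,-2,35,-0.1,-5.4,0.1],[-24,-3,37,0,-5.4,0.1]]
  ]
}}

```text
time: 16.35
tool_pos: [428.7, 113.8, 194.9]
orientation: [-89.9, 0.9, -8.8]
ft_force: [1.6, 0.2, -0.7]
gripper_width: 36.2
```

Request:
{"fn": "step_arm", "kwargs": {
  "targets": [
    [[11,8,34,0,7.7,0],[6,9,36,0,7.8,0],[2,8,36,0,7.7,0],[-3,8,36,0,7.8,0],[-9,9,35,0,7.7,0]]
  ]
}}

```text
time: 16.85
tool_pos: [511.1, 274.4, 151.7]
orientation: [-90.5, 0.8, -48.1]
ft_force: [0.6, -0.6, 0.2]
gripper_width: 36.3
```

```bash
python3 -c "
from h import *
s=monitor.get_state();print(s['joints'].round(1),s['time'])
e=plan([533,304.5,130],[-90,0,-55.5])
"
```

```text
[-22.6  25.6 -10.1 103.    4.7  52.5 -82.7] 16.85
from [511.1 274.4 151.7] [-90.5   0.8 -48.1] n 1 end [533.  304.5 130. ] [-90.    0.  -55.5]
[[[-7.5, 21.5, 36.6, 0.6, 7.4, -0.7]]]
```

Request:
{"fn": "step_arm", "kwargs": {
  "targets": [
    [[-5,10,18,0.3,4,-0.4],[-3,10,18,0.3,3.4,-0.3],[0,0,0,0,0,0],[0,0,0,0,0,0]]
  ]
}}

```text
time: 17.25
tool_pos: [532.2, 302.5, 132.1]
orientation: [-90.0, 0.0, -55.0]
ft_force: [-0.3, -0.4, -0.3]
gripper_width: 35.9
```

```bash
python3 -c "
from h import *
s=monitor.get_state();print(s['joints'].round(1),s['time'])
e=plan([533,304.5,90],[-90,0,-55.5])
"
```

```text
[-26.   29.4  -8.1  99.7   5.1  51.2 -91.3] 17.25
from [532.2 302.5 132.1] [-90.   0. -55.] n 1 end [533.  304.5  90. ] [-90.    0.  -55.5]
[[[-1.2, 42.1, 1.9, 0.0, 0.5, -0.0]]]
```

Request:
{"fn": "step_arm", "kwargs": {
  "targets": [
    [[-1,22,1,0,0.5,0],[0,20,1,0,0,0],[0,0,0,0,0,0],[0,0,0,0,0,0]]
  ]
}}

```text
time: 17.65
tool_pos: [534.6, 304.2, 92.2]
orientation: [-89.9, -0.0, -55.7]
ft_force: [0.6, -0.1, 1.1]
gripper_width: 36.0
```

```bash
python3 -c "
from h import *
s=monitor.get_state();print(s['tool_pos'].round(1),s['orientation'].round(1))
ps=[imaging.grab_frame(n)[0] for n in('top','side')]
cv2.imwrite('pics/d1.png',np.hstack([cv2.resize(ps[0][190:290,150:250,::-1],(400,400),interpolation=2),cv2.resize(ps[1][130:210,280:360,::-1],(400,400),interpolation=2)]))
e=plan([533,304.5,49],[-90,0,-55.5])
"
```

```text
[534.6 304.2  92.2] [-89.9  -0.  -55.7]
from [535.6 305.1  93.4] [-89.7  -0.  -55.7] n 1 end [533.  304.5  49. ] [-90.   -0.  -55.5]
[[[-1.0, 44.4, -2.8, -0.3, -0.2, 0.0]]]
```

View pics/d1.png

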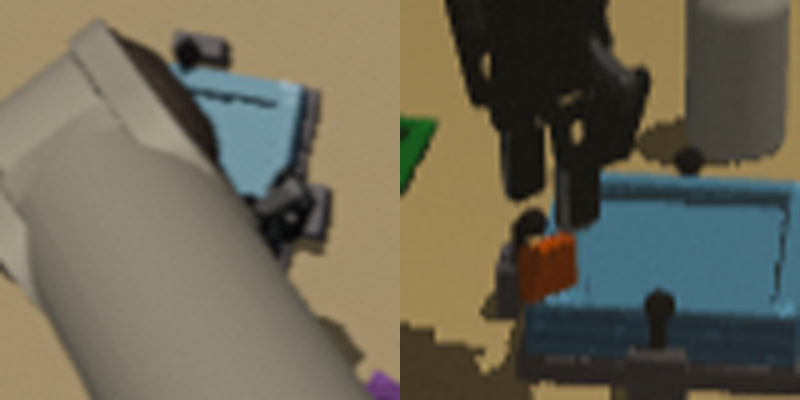

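The fingers straddle the tab and clear the bumps. I'll descend and close.

Request:
{"fn": "step_arm", "kwargs": {
  "targets": [
    [[-1,20,-1,0,0,0],[0,15,-1,0,0,0],[0,7,0,0,0,0],[0,0,0,0,0,0],[0,0,0,0,0,0]]
  ]
}}

```text
time: 18.25
tool_pos: [533.1, 305.2, 50.4]
orientation: [-89.8, 0.0, -55.6]
ft_force: [0.1, 0.0, 0.6]
gripper_width: 35.7
```

```bash
python3 -c "
from h import *
s=monitor.get_state();print(s['tool_pos'].round(1),s['orientation'].round(1),s['ft_force'])
ps=[imaging.grab_frame(n)[0] for n in('side',)]
cv2.imwrite('pics/d2.png',cv2.resize(ps[0][140:210,280:360,::-1],(480,420),interpolation=2))
"
```

```text
[533.1 305.2  50.4] [-89.8   0.  -55.6] [0.0959022  0.01601694 0.57513694]
```

View pics/d2.png

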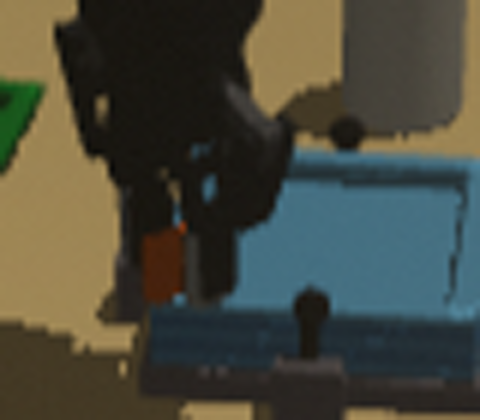

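Request:
{"fn": "step_arm", "kwargs": {
  "targets": [
    [[0,0,0,0,0,0],[0,0,0,0,0,0],[0,0,0,0,0,0],[0,0,0,0,0,0],[0,0,0,0,0,0]]
  ],
  "grip": 0
}}

```text
time: 18.8
tool_pos: [533.4, 305.5, 50.9]
orientation: [-89.7, -0.0, -55.6]
ft_force: [-1.1, 0.2, 5.9]
gripper_width: 8.7
```

Request:
{"fn": "step_arm", "kwargs": {
  "targets": [
    [[0,0,0,0,0,0],[0,-3.2,0.2,-1,0,0],[0,-3.2,0.2,-1,0,0],[0,0,0,0,0,0]]
  ]
}}

```text
time: 19.2
tool_pos: [533.6, 306.0, 56.7]
orientation: [-91.7, 0.0, -55.6]
ft_force: [-0.1, 0.9, 0.2]
gripper_width: 8.6
```

Request:
{"fn": "step_arm", "kwargs": {
  "targets": [
    [[0,-6.4,0.35,-2,0,0],[0,-6.4,0.35,-2,0,0],[0,-6.4,0.35,-2,0,0],[0,0,0,0,0,0],[0,0,0,0,0,0]]
  ]
}}

```text
time: 19.7
tool_pos: [534.9, 306.5, 75.1]
orientation: [-97.7, 0.0, -55.6]
ft_force: [-0.3, -0.0, 2.1]
gripper_width: 8.8
```

```bash
python3 -c "
from h import *
s=monitor.get_state();print(s['tool_pos'].round(1),s['orientation'].round(1),s['ft_force'],s['torque'],s['joints'].round(1))
ps=[imaging.grab_frame(n)[0] for n in('side',)]
cv2.imwrite('pics/d3.png',cv2.resize(ps[0][130:210,280:390,::-1],(660,480),interpolation=2))
"
```

```text
[534.9 306.5  75.1] [-97.7   0.  -55.6] [-3.02760891e-01 -1.21433233e-03  2.06370037e+00] [ 0.24854514 -0.20834312  0.02986346] [-27.4  38.4  -7.2  93.3   5.5  56.4 -92.3]
```

View pics/d3.png

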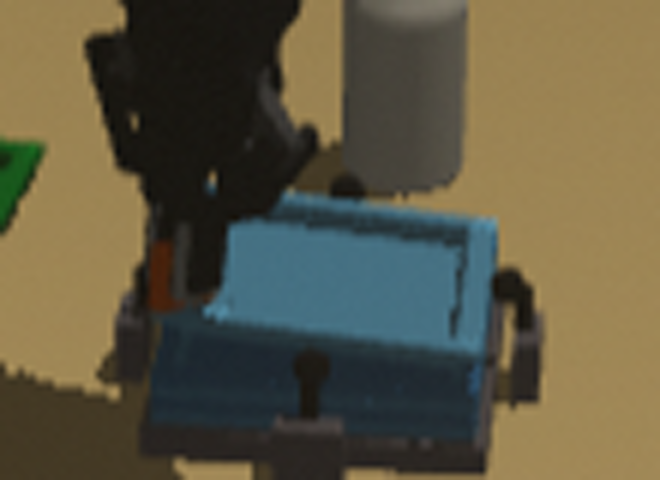

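```bash
python3 -c "
from h import *
for z in (45,50,55): print(proj('side',[683.6,406.6,z]))
S=imaging.grab_frame('side')[0]; T=imaging.grab_frame('top')[0]
cv2.imwrite('pics/d4.png',np.hstack([cv2.resize(S[150:190,335:375,::-1],(400,400),interpolation=2),cv2.resize(T[190:290,150:250,::-1],(400,400),interpolation=2)]))
"
```

```text
[361.84048122 166.56029768]
[361.89378506 164.94414907]
[361.94728391 163.32208777]
```

View pics/d4.png

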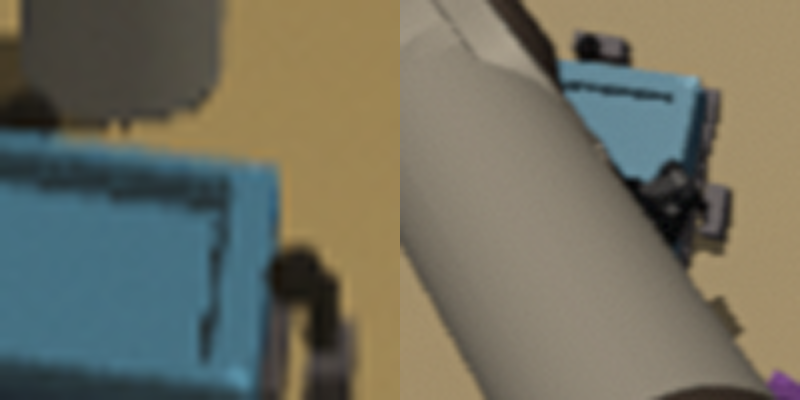

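The heel corner in the image, at (362.7,166.5), matches its resting height (predicted 166.6), so it is still down while the tab is up at 8° tilt. I'll keep peeling about the heel until the far bumps let go.

Request:
{"fn": "step_arm", "kwargs": {
  "targets": [
    [[0,-11.1,0.8,-3.5,0,0],[0,-11.1,0.8,-3.5,0,0],[0,-11.1,0.8,-3.5,0,0],[0,-11.1,0.8,-3.5,0,0],[0,0,0,0,0,0]]
  ]
}}

```text
time: 20.35
tool_pos: [547.1, 315.0, 117.6]
orientation: [-111.7, 0.0, -55.6]
ft_force: [0.2, 1.0, 0.2]
gripper_width: 8.9
```

```bash
python3 -c "
from h import *
s=monitor.get_state();print(s['tool_pos'].round(1),s['orientation'].round(1),s['ft_force'],s['torque'],s['joints'].round(1))
ps=[imaging.grab_frame(n)[0] for n in('side',)]
cv2.imwrite('pics/d5.png',cv2.resize(ps[0][130:210,280:390,::-1],(660,480),interpolation=2))
"
```

```text
[547.1 315.  117.6] [-111.7    0.   -55.6] [0.20661013 1.01489141 0.18558675] [ 0.37185227 -0.46175351  0.03836132] [-28.8  46.   -6.5  75.7   4.8  80.3 -91.6]
```

View pics/d5.png

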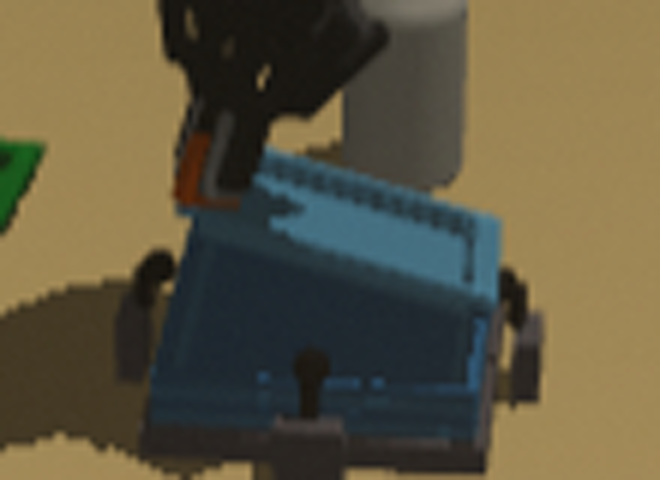

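Request:
{"fn": "step_arm", "kwargs": {
  "targets": [
    [[0,-4.7,-1.8,0,0,0],[0,-9.3,-3.7,0,0,0],[0,-14,-5.5,0,0,0],[0,-18.6,-7.4,0,0,0],[0,0,0,0,0,0]]
  ]
}}

```text
time: 20.9
tool_pos: [548.0, 315.1, 172.6]
orientation: [-111.4, -0.0, -55.7]
ft_force: [0.1, -0.0, -0.6]
gripper_width: 8.8
```

```bash
python3 -c "
from h import *
s=monitor.get_state();print(s['tool_pos'].round(1),s['orientation'].round(1),s['ft_force'],s['torque'],s['joints'].round(1))
ps=[imaging.grab_frame(n)[0] for n in('side',)]
cv2.imwrite('pics/d6.png',cv2.resize(ps[0][100:210,280:390,::-1],(480,480),interpolation=2))
"
```

```text
[548.  315.1 172.6] [-111.4   -0.   -55.7] [ 0.05111562 -0.01774586 -0.57964963] [ 0.315864   -0.41013686  0.00728621] [-28.8  42.7  -6.6  74.    4.5  84.9 -91.4]
```

View pics/d6.png

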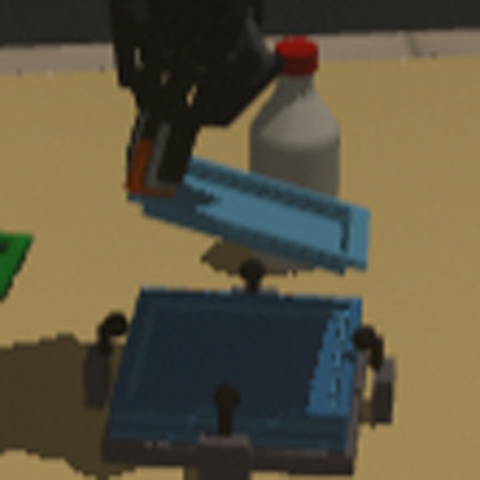

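The cover is free and held by its tab, still tilted as the tool is. I'll level it and carry it to the tray.

Request:
{"fn": "step_arm", "kwargs": {
  "targets": [
    [[0,0,0,4,0,0],[0,0,0,5,0,0],[0,0,0,5,0,0],[0,0,0,4,0,0],[0,0,0,3.4,0,0]]
  ]
}}

```text
time: 21.45
tool_pos: [545.4, 313.5, 168.0]
orientation: [-90.3, -0.0, -55.6]
ft_force: [1.2, 0.9, -0.9]
gripper_width: 8.8
```

```bash
python3 -c "
from h import *
e=plan([531,-54.5,150],[-90,0,-55.5],vmax=30)
"
```

```text
from [545.4 313.5 168. ] [-90.3  -0.  -55.6] n 13 end [530.6 -54.2 149.6] [-90.   -0.  -55.5]
[[[23.0, 1.0, -17.0, 0.0, -0.0, 0.0], [22.0, 2.0, -17.0, 0.0, -0.0, 0.0], [23.0, 1.0, -17.0, 0.1, -0.0, 0.0], [23.0, 2.0, -17.0, -0.0, -0.0, 0.0], [23.0, 1.0, -16.0, -0.0, -0.1, 0.0]]]
[[[22.0, 2.0, -17.0, 0.0, 0.0, 0.0], [23.0, 1.0, -17.0, 0.0, 0.0, 0.0], [23.0, 2.0, -17.0, 0.1, 0.0, 0.0], [23.0, 1.0, -17.0, -0.0, 0.0, 0.0], [22.0, 1.0, -17.0, -0.0, -0.0, 0.0]]]
[[[23.0, 2.0, -17.0, 0.0, -0.0, 0.0], [23.0, 1.0, -17.0, 0.0, -0.0, 0.0], [22.0, 2.0, -17.0, 0.1, -0.0, 0.0]]]
```

Request:
{"fn": "step_arm", "kwargs": {
  "targets": [
    [[8,0,-6,0,0,0],[16,0,-12,0,0,0],[23,1,-17,0,0,0],[23,2,-17,0,0,0],[23,1,-17,0,0,0]]
  ]
}}

```text
time: 21.95
tool_pos: [541.7, 195.3, 164.0]
orientation: [-90.5, -0.0, -55.7]
ft_force: [0.8, -0.2, -1.3]
gripper_width: 9.0
```

Request:
{"fn": "step_arm", "kwargs": {
  "targets": [
    [[23,1,-17,0,0,0],[23,1,-17,0,0,0],[23,2,-17,0,0,0],[23,1,-17,0,0,0],[23,1,-17,0,0,0]]
  ]
}}

```text
time: 22.45
tool_pos: [536.0, 52.3, 158.8]
orientation: [-90.5, 0.0, -55.7]
ft_force: [-0.0, -0.5, -0.5]
gripper_width: 8.9
```

Request:
{"fn": "step_arm", "kwargs": {
  "targets": [
    [[23,1,-17,0,0,0],[23,1,-17,0,0,0],[16,1,-12,0,0,0],[8,1,-6,0,0,0],[0,0,0,0,0,0]]
  ]
}}

```text
time: 22.95
tool_pos: [532.5, -34.4, 155.1]
orientation: [-90.5, 0.0, -55.9]
ft_force: [-0.5, -0.4, -0.6]
gripper_width: 8.7
```

```bash
python3 -c "
from h import *
s=monitor.get_state();print(s['time'],s['tool_pos'].round(1),s['orientation'].round(1),s['ft_force'],s['gripper_width'])
e=plan([531,-54.5,130],[-90,0,-55.5],vmax=20)
T=imaging.grab_frame('top')[0];S=imaging.grab_frame('side')[0]
cv2.imwrite('pics/d7.png',np.hstack([cv2.resize(T[150:310,260:420,::-1],(400,400)),cv2.resize(S[180:330,260:410,::-1],(400,400))]))
"
```

```text
22.95 [532.5 -34.4 155.1] [-90.5   0.  -55.9] [-0.46413342 -0.39908759 -0.56963276] 8.678715919925875
from [532.5 -34.4 155.1] [-90.5   0.  -55.9] n 2 end [531.4 -54.5 130.2] [-90.    0.  -55.5]
[[[8.0, 13.0, -6.0, 0.2, -0.2, -0.0], [8.0, 12.0, -6.0, 0.3, -0.2, -0.0]]]
```

View pics/d7.png

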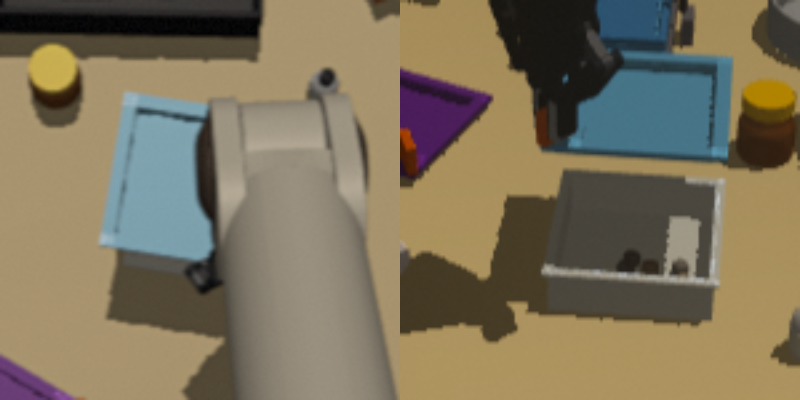

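The cover is held level, about 20 mm short of the tray centre in y. I'll finish the approach and lower it a little.

Request:
{"fn": "step_arm", "kwargs": {
  "targets": [
    [[5,8,-4,0.2,0,0],[6,9,-4,0.2,0,0],[5,8,-4,0.1,0,0],[0,0,0,0,0,0],[0,0,0,0,0,0]]
  ]
}}

```text
time: 23.55
tool_pos: [531.6, -51.8, 130.0]
orientation: [-89.9, 0.0, -55.7]
ft_force: [0.5, -0.7, -0.9]
gripper_width: 8.8
```

Request:
{"fn": "step_arm", "kwargs": {
  "targets": [
    [[0,0,0,0,0,0],[0,0,0,0,0,0],[0,0,0,0,0,0],[0,0,0,0,0,0],[0,0,0,0,0,0]]
  ]
}}

```text
time: 24.05
tool_pos: [532.1, -51.6, 130.7]
orientation: [-89.9, -0.0, -55.6]
ft_force: [0.2, 0.1, -0.9]
gripper_width: 8.7
```

```bash
python3 -c "
from h import *
s=monitor.get_state();print(s['time'],s['tool_pos'].round(1),s['orientation'].round(1),s['ft_force'],s['gripper_width'],s['dq'].round(2))
print('cover_mid est',s['tool_pos']+euler(s['orientation']).apply([0,8,84]))
T,Td=imaging.grab_frame('top');S,Sd=imaging.grab_frame('side')
for n,p,d in(('top',T,Td),('side',S,Sd)):
    h=cv2.cvtColor(p,cv2.COLOR_RGB2HSV);m=cv2.inRange(h,np.array((92,60,60)),np.array((112,255,255)))>0
    C=cloud(n,d);m&=(np.hypot(C[...,0]-600,C[...,1]+7)<130)&(C[...,2]>60)
    P=C[m];A=np.c_[P[:,:2],np.ones(len(P))];c=np.linalg.lstsq(A,P[:,2],rcond=None)[0]
    print(n,len(P),P.min(0).round(),P.max(0).round(),'tilt deg',np.degrees(np.arctan(np.hypot(*c[:2]))))
cv2.imwrite('pics/d8.png',np.hstack([cv2.resize(T[150:310,260:420,::-1],(400,400)),cv2.resize(S[180:330,260:410,::-1],(400,400))]))
cv2.imwrite('pics/d9.png',S[:,:,::-1])
"
```

```text
24.05 [532.1 -51.6 130.7] [-89.9  -0.  -55.6] [ 0.15349764  0.13762421 -0.86217463] 8.69743189942082 [ 0.17 -0.01 -0.01  0.1   0.07  0.06  0.04]
cover_mid est [601.42885579  -4.14172619 122.90899808]
top 2311 [501. -32. 103.] [678.  73. 509.] tilt deg 20.202964454205215
side 2094 [528. -93. 111.] [683.  69. 231.] tilt deg 2.669196207778664
```

View pics/d8.png

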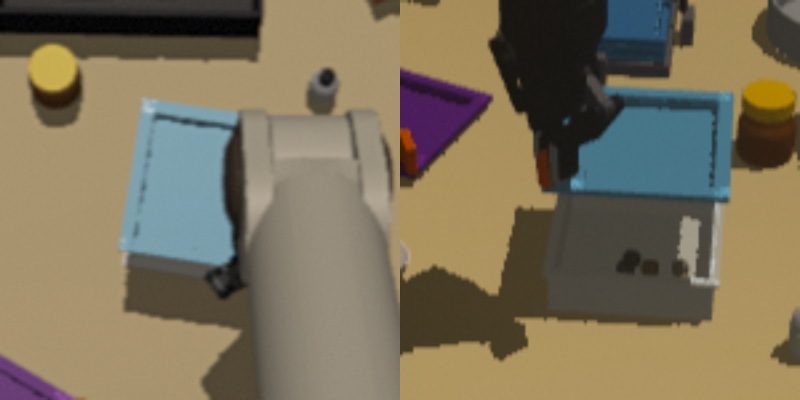

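View pics/d9.png

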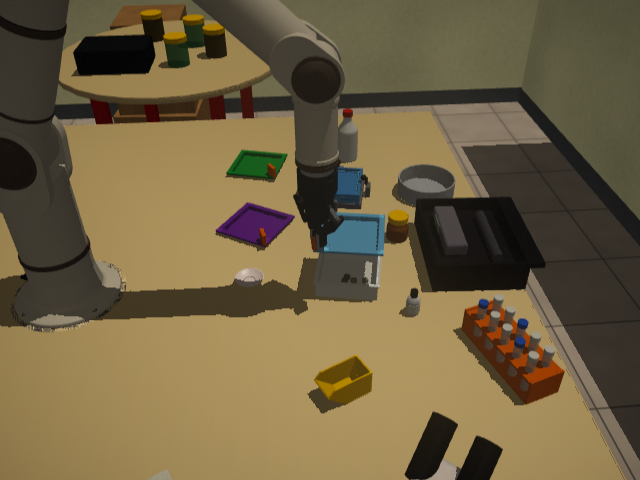

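Everything looks right: the cover is level about 123 mm up and within about 4 mm of the tray's centre, the cup is upright, and the other objects haven't moved. The 20° fit from the top view includes edge points on the arm (heights up to 509 mm), and the clear side view gives 2.7°. I'll hand it in.

```bash
python3 -c "
from workcell import workorder
print(workorder.close_job())"
```

```text
the job is handed in; nothing more can be done
None
```

I finished the whole task and handed it in at about 24 s of the 72 s; no verdict is reported back.

**What I did**
- **Pour:** I gripped the cup across its side walls, poured it over the tray tilted to about 90°, and set it back upright where it had stood. I counted six pebbles in the tray, and the cup looked empty.
- **Peel:** I pinched the orange tab of the light-blue cover and swung it up about the opposite corner. At 8° tilt that corner was still at its resting height to within pixel accuracy. The far bumps let go at about 22°.
- **Carry:** I levelled the cover and carried it to the tray.

**Last checks**
- **Cover position:** The arm's pose puts the cover's centre at about (601, -4, 123) mm, against a measured tray centre of about (600, -7).
- **Grip:** The arm is at rest with the fingers on the tab at 8.7 mm opening.
- **Surroundings:** In the pictures the cover touches neither the tray nor the stack. The cup is upright, and the jar, vial and dish look unmoved.

**Disagreements**
- **Cover tilt:** The side camera gave 2.7°, the top camera 20°. The top fit includes points on the arm that partly hides the cover, so I went by the side view and the level tool pose.
- **Camera offset:** The two cameras differed by about 4–5 mm, mostly in x, so I used their average.
- **Tab width:** The fingers read 8.7 mm on a tab given as 10 mm thick. I did not look into this, because the cover stayed held throughout.

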